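# Re-divide the parts tote for the long spindle

### The job

The long spray-turntable spindle has to go into the grey parts tote with the angle bracket. Slide the tote's divider towards the bracket until the empty bay is long enough for the longest of the three steel spindles, stopping short of the bracket so that it still lies loose and flat in its own bay. Then lay the longest spindle flat on the floor of the empty bay, straight along the tote; set it down, do not drop it.

Things in the scene. Friction and masses are not known exactly. Their poses are not given: they have to be found in the camera images.
- tote: Grey open plastic tote, fixed, 160 x 390 mm outside, 50 mm high, walls and floor 5 mm (inside 150 x 380 mm). Origin: centre of its underside, on the table; y runs along its length, x across, z up. One end bay (either one) holds a loose angle bracket; the other is empty but for a flat paper card on its floor.
- divider_grip (a point): Centre of the aluminium tab on the tote's one divider. Tab: 14 mm thick along the tote, 50 mm wide across it, 50 to 86 mm above the table, this point at 68 mm. The divider, 8 mm thick, spans the tote and slides only along the tote's y (150 mm either way from the middle), 2 N friction, staying where left. It starts near the middle, where neither bay takes the long spindle.
- spindle_center (a point): Centre (half-way up) of the longest of three steel spindles on the table: 210 mm long, the middle 130 mm a square bar 20 x 20 mm, each end a round 16 mm journal 40 mm long; about 0.5 kg. Its x axis runs along its length, z up. The other two look the same but are 150 and 110 mm long and are not needed.
- bracket_center (a point): Centre of the dark steel angle bracket in the tote: 80 mm long along the tote, 50 mm wide, 38 mm high, lying on its 50 mm flange, this point 19 mm above that flange's underside. Loose, about 0.2 kg. It need not be handled.
Not all that is in view belongs to the job. Leave any orange look-alike of the part that bears spindle_center alone. Of the things shaped like the part that bears bracket_center, the dark steel one is meant.

How it is judged:
By the outcome, as a careful person would: the job done as asked, in the order asked, and still so for the second after the job is handed in, with the robot touching nothing.
It also fails if it takes over 56 s, if anything falls off the work surface, if the arm or the gripper's body presses on something with over 40 N, if the wrist force passes 120 N, or if a joint passes its speed limit or range.

### The arm

A 6-joint arm with a two-finger parallel gripper is mounted at the origin on the work surface. World frame = base frame: x ahead of the robot, y to its left, z up, the work surface at z = 0. Lengths are in m, angles in rad, forces in N, time in s.
With the tool pointing down it reaches from about 0.225 to 0.875 m from the base axis. Payload 3.4 kg.
Tool frame: the origin (TCP) lies between the finger pads; the fingertips stand 11 mm ahead of it and the grasp point (between the pads) lies 8 mm behind it (tips_ahead is the distance from the TCP to the fingertips, in m); z points along the fingers, x is the direction in which the jaws open and shut, and the axes are right-handed (so a half turn about z gives the same grasp; the last joint's range is limited). The gripper opens to 85 mm and grips with 20 to 120 N. Pads are 22 mm wide; open, the fingers measure 114 mm over their backs; the gripper's body (76 mm by 85 mm) begins 54 mm behind the grasp point. The pads swing forward as they close: fully open they stand 13 mm farther back than shut.
Start: joints at [-1.307, 0.276, 1.505, -0, 1.361, -0.121], TCP at [0.216, -0.533, 0.242] pointing down, gripper open.
Joint ranges: [-2.89, 2.89], [-0.75, 2.08], [0.22, 2.7], [-1.18, 4.32], [0.11, 2.71], [-2.7, 2.7]. Speed limits (rad/s): [2.57, 2.57, 3.14, 3.14, 3.14, 3.14].

### API

Orientations are given as a unit quaternion [w, x, y, z].
In Python, from rig import get_state, get_image, sign_off, masks_of, tips_ahead gives the robot as it stands.
- The arm moves only by the tool play_rows, never from a script. Its argument "series" is a list of rows, each an object of numbers: "fingers": the closure, from -1 (fully open) to 1 (shut); "dx", "dy", "dz": the shift along the world's x, y, z in mm; "turn": the turn about the world's z in rad. A call has 1 to 20 rows; each row shifts and turns the pose as measured when the row begins; what a row does not reach is not made up. A row lasts 1/12 s, in which the tool goes at most 41.7 mm and 7.16 degrees, less where a joint would pass 70% of its speed; a pose out of reach is approached as far as the arm can. A call with a gripper value outside its range is refused whole. The fingers move at their own pace and stop on an object; "squeeze" is the grip in N (left out, the last holds). Time passes only in rows, so rows that do not move let the fingers close. It gives the time, the measured TCP pose, the force and the opening at its end, in the units of the state.
- get_state(): the state, without advancing time (a new reading comes with each control period).
- get_image(name): name is "scene" or "side" or "wrist"; returns a dict with "pixels" (400x640x3 uint8, red, green, blue), "vfov" (degrees; the focal length in pixels is half the picture's height over the tangent of half this angle, whatever the lens; pixels are square), "cx", "cy" (the principal point, pixels), "rvec" (rotation vector, rad) and "tvec" (3), from world to camera coordinates, as OpenCV has them; the wrist camera has in their place "hand_eye" (4x4, takes a point from camera to tool coordinates, whose origin is the TCP and whose axes are the tool frame's). Camera axes: x right, y down, z forward; pixel columns grow to the right and rows downward; lengths in m; the calibration is good to about 2 mm. A picture is of the moment at which its call begins: read the wrist's pose just before it. There is no depth.
- sign_off(): hands the job in, once; it reports no verdict.
Trained networks look in a picture, given as the dict that the camera call returned (one of the last four; its "shot" number tells which), for a name from the list of things; names that differ only in an ending like _2 or _b are one class to them, and where a whole thing is asked for, a point or a joint stands for the part that bears it (a point fixed in the world has none). Each returns a list of dicts, best first, with "p" (0 to 1); they miss things now and then, are a little off and sometimes report something else, mostly with a low value. They report only what shows in the picture. A call takes as long as a camera call. They do not tell look-alikes from the thing itself.
- masks_of(picture, label): "region" (400x640 bool, what is visible of it) and "xy" ([column, row] in pixels, amid what is visible of it).
The state is a dict: "clock": time; "qpos": joint angles; "qd": joint speeds; "effort": joint torques, N m; "position": TCP position; "ee_rot": TCP orientation; "contact_force": force on the tool from outside, world axes, zero at the start; "moment": the same for the moment, N m; "width": finger opening in m.
Only numpy, scipy, OpenCV 4.12 (cv2) and the standard library are available. Lean on these libraries where they do the work, as an engineer would, in place of code of your own. Each camera call takes 0.05 s, during which the arm holds its last target. There are 200 camera calls.

## Working session

There is one attempt and no reset: what is moved stays moved. The work goes in short steps, Python scripts to look and compute and a tool call to move; the robot and the scene stay as the last step left them, time stands still between calls to the robot, and variables do not carry over. Pictures are saved under pics/ and viewed, about 8 in all and at most 12, crops included, and the job is handed in when it is done.

Besides the shell and the picture viewer there is one more tool, called by a JSON object that holds its "op" and its "data", one argument or row to a line. play_rows: Moves the arm, as the interface text tells. Its arguments: {"type":"object","properties":{"series":{"type":"array"},"squeeze":{"type":"number"}},"required":["series"]}

```bash
mkdir -p pics; ls; cat > h.py <<'E'
import numpy as np,cv2
from rig import *
def cam(im):
    f=200/np.tan(np.radians(im["vfov"])/2)
    return np.array([[f,0,im["cx"]],[0,f,im["cy"]],[0,0,1]])
def ext(im,st=None):
    if "rvec" in im: 
        return cv2.Rodrigues(np.array(im["rvec"],float))[0],np.array(im["tvec"],float).ravel()
    from scipy.spatial.transform import Rotation as Ro
    T=np.eye(4);q=st["ee_rot"];T[:3,:3]=Ro.from_quat([q[1],q[2],q[3],q[0]]).as_matrix();T[:3,3]=st["position"]
    M=np.linalg.inv(T@np.array(im["hand_eye"]));return M[:3,:3],M[:3,3]
def back(im,px,z,st=None):
    R,t=ext(im,st);px=np.atleast_2d(np.array(px,float))
    d=np.c_[px,np.ones(len(px))]@np.linalg.inv(cam(im)).T@R
    c=-R.T@t
    return c+d*((z-c[2])/d[:,2])[:,None]
def proj(im,P,st=None):
    R,t=ext(im,st);p=(np.atleast_2d(P)@R.T+t)@cam(im).T
    return p[:,:2]/p[:,2:]
def save(im,n): cv2.imwrite("pics/"+n,im["pixels"][:,:,::-1])
E
python3 - <<'E'
from h import *
s=get_state();print(s)
for n in["scene","side"]:
    im=get_image(n);save(im,n+"1.png");print(n,im["vfov"],im["cx"],im["cy"],-ext(im)[0].T@ext(im)[1])
    for l,z in[("tote",.05),("divider_grip",.068),("spindle_center",.01),("bracket_center",.024)]:
        for m in masks_of(im,l): 
            r=m["region"];col=im["pixels"][r].mean(0).round() if r.any() else 0
            pts=np.argwhere(r)[:,::-1].astype(np.float32)
            w=back(im,pts,z)[:,:2].astype(np.float32);(c,sz,a)=cv2.minAreaRect(w)
            print(l,round(m["p"],2),np.round(m["xy"]),col,back(im,m["xy"],z)[0].round(3),"rect",np.round(c,3),np.round(sz,3),round(a))
E
```

```text
pics
{'clock': 0.0, 'qpos': array([-1.30695654e+00,  2.76606494e-01,  1.50613714e+00,  7.97471495e-06,
        1.36069345e+00, -1.21015083e-01]), 'qd': array([ 0.0002662 ,  0.00103697, -0.00174677,  0.0002202 ,  0.00212052,
        0.00028856]), 'effort': array([-1.07403688e-03, -4.16776800e+01, -2.45808184e+01, -1.94458653e-04,
        1.09470013e-02, -1.17892375e-05]), 'position': array([ 0.21572555, -0.53245176,  0.24143154]), 'ee_rot': array([-6.06861152e-04,  8.29283398e-01, -5.58827518e-01, -6.94418941e-04]), 'contact_force': array([-0.52649477, -0.56968461,  0.14062361]), 'moment': array([ 0.0312824 ,  0.00137607, -0.05218519]), 'width': 0.08549157168120312}
scene 43.20692230871663 316.0428971337842 202.4425273778489 [1.19126497 0.09849    1.0289407 ]
tote 0.68 [401. 259.] [146. 141. 142.] [0.575 0.15  0.05 ] rect [0.569 0.142] [0.19 0.39] 8
tote 0.46 [237. 188.] [194. 191. 191.] [ 0.443 -0.274  0.05 ] rect [ 0.44 -0.28] [0.038 0.203] 1
divider_grip 0.74 [391. 254.] [219. 218. 216.] [0.577 0.128 0.068] rect [0.57  0.128] [0.163 0.018] 6
spindle_center 0.62 [235. 187.] [198. 19
[... 417 characters left out ...]
22.23775563457747 196.55142199190976 [-0.11893162  0.72931003  0.87646185]
tote 0.95 [226. 245.] [120. 121. 124.] [0.543 0.186 0.05 ] rect [0.544 0.146] [0.195 0.422] 8
divider_grip 0.67 [241. 228.] [182. 188. 188.] [0.541 0.137 0.068] rect [0.547 0.138] [0.16  0.076] 6
spindle_center 0.69 [457. 184.] [224. 124.  48.] [ 0.231 -0.388  0.01 ] rect [ 0.226 -0.39 ] [0.041 0.143] 77
spindle_center 0.68 [381. 177.] [164. 169. 173.] [ 0.416 -0.292  0.01 ] rect [ 0.412 -0.29 ] [0.028 0.194] 2
bracket_center 0.85 [272. 215.] [87. 89. 93.] [0.545 0.024 0.024] rect [0.547 0.012] [0.058 0.115] 1
bracket_center 0.74 [312. 184.] [110.  65. 144.] [ 0.541 -0.138  0.024] rect [ 0.545 -0.13 ] [0.054 0.116] 81
```

View pics/scene1.png

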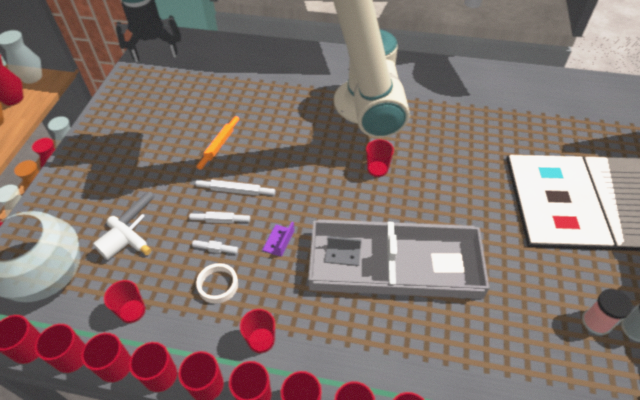

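View pics/side1.png

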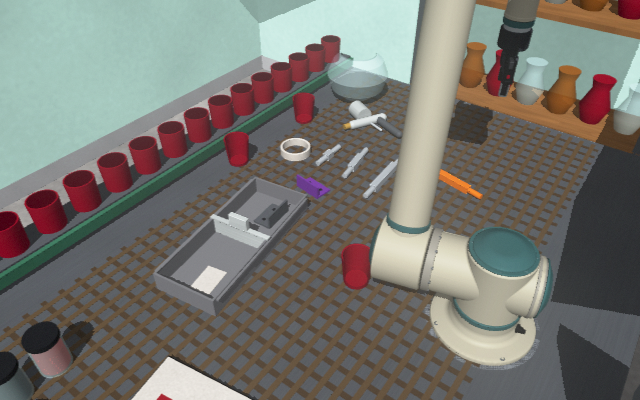

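The scene view has the tote at about (400,259), with the divider at (391,254), the dark bracket at (343,254) on the -y side and the card at (447,263). The longest steel spindle is at (235,187). The orange look-alike is at (218,144), the purple decoy at (279,241), and a red cup stands near (380,158). The side view agrees. Next I'll fit the poses.

```bash
cat >> h.py <<'E'
def box(p,L,W,z0,z1):
    c,s=np.cos(p[2]),np.sin(p[2])
    return np.array([[p[0]+a*c-b*s,p[1]+a*s+b*c,z] for a in(-L/2,L/2) for b in(-W/2,W/2) for z in(z0,z1)])
def fit(obs,p0,shape):
    from scipy.optimize import minimize
    def cost(q):
        p=np.array(p0)+np.array(q)*[.01,.01,.05];e=0
        for im,st,r in obs:
            k=np.zeros((800,1280),np.uint8)
            h=cv2.convexHull(proj(im,box(p,*shape),st).astype(np.float32))
            cv2.fillConvexPoly(k,np.round(h*2*16).astype(np.int32),1,shift=4)
            e+=1-(k&r).sum()/max((k|r).sum(),1)
        return e/len(obs)
    best=min((minimize(cost,q0,method="Nelder-Mead",options=dict(initial_simplex=np.array(q0)+np.array([[0,0,0],[1,0,0],[0,1,0],[0,0,1]]))) for q0 in([0,0,0],[.5,-.5,1],[-.5,.5,-1])),key=lambda m:m.fun)
    return np.array(p0)+best.x*[.01,.01,.05],best.fun
def hullmask(r):
    h=cv2.convexHull(np.argwhere(r)[:,::-1].astype(np.int32));k=np.zeros((400,640),np.uint8);cv2.fillConvexPoly(k,h,1);return up(k)
def up(r): return cv2.resize(r.astype(np.uint8),(1280,800),interpolation=cv2.INTER_NEAREST)
def pick(im,l,xy):
    return min(masks_of(im,l),key=lambda m:np.hypot(*(np.array(m["xy"])-xy)))["region"]
E
python3 - <<'E'
from h import *
print(tips_ahead if not callable(tips_ahead) else tips_ahead())
A=get_image("scene");B=get_image("side")
for l,a,b,p0,sh in[("tote",(401,259),(226,245),[.56,.145,1.57+.1],(.39,.16,0,.05)),
 ("spindle_center",(235,187),(381,177),[.412,-.294,1.57],(.21,.019,0,.02)),
 ("bracket_center",(343,254),(272,215),[.553,.015,1.6],(.08,.05,.005,.043)),
 ("divider_grip",(391,254),(241,228),[.57,.128,.05],(.15,.010,.005,.05))]:
    o=[(A,None,pick(A,l,a)),(B,None,pick(B,l,b))]
    f=hullmask if l=="tote" else up
    for oo in(o,o[:1],o[1:]): print(l,*fit([(i,s,f(r)) for i,s,r in oo],p0,sh))
E
```

```text
0.011
tote [0.55751548 0.13901833 1.70912418] 0.026289527571736804
tote [0.55762998 0.1403336  1.70624992] 0.02576337751595481
tote [0.55795547 0.13691633 1.70979053] 0.01642971471612842
spindle_center [ 0.41168837 -0.29591796  1.6253548 ] 0.26488785303251833
spindle_center [ 0.41210912 -0.29493898  1.60916721] 0.20663046584738498
spindle_center [ 0.41135462 -0.30394656  1.63923879] 0.30608453320947515
bracket_center [0.55980272 0.01719227 1.65973166] 0.24975973923942396
bracket_center [0.56061913 0.01819971 1.64626365] 0.06000521784502999
bracket_center [0.5538381  0.01432951 1.82276862] 0.3818350324374421
divider_grip [0.55074804 0.12914173 0.13465151] 0.35589113726978266
divider_grip [0.54807742 0.12928005 0.13891483] 0.18516624040920715
divider_grip [0.56464727 0.12010356 0.1147742 ] 0.2739632902787219
```

{"op": "play_rows", "data": {
  "series": [
    {"dx": 19,"dy": 37,"turn": -0.08},
    {"dx": 19,"dy": 37,"turn": -0.08},
    {"dx": 19,"dy": 37,"turn": -0.08},
    {"dx": 19,"dy": 37},
    {"dx": 19,"dy": 37},
    {"dx": 19,"dy": 37},
    {"dx": 19,"dy": 37},
    {"dx": 19,"dy": 37},
    {"dx": 19,"dy": 37},
    {"dx": 19,"dy": 37},
    {"dx": 19,"dy": 37},
    {"dx": 19,"dy": 37},
    {"dx": 19,"dy": 37},
    {"dx": 19,"dy": 37},
    {"dx": 19,"dy": 37},
    {"dx": 19,"dy": 37},
    {"dx": 19,"dy": 37},
    {"dx": 0,"dy": 0}
  ]
}}

```text
invalid input at $.series[0]: expected keys fingers, dx, dy, dz, turn
```

{"op": "play_rows", "data": {
  "series": [
    {"fingers": -1,"dx": 19,"dy": 37,"dz": 0,"turn": -0.08},
    {"fingers": -1,"dx": 19,"dy": 37,"dz": 0,"turn": -0.08},
    {"fingers": -1,"dx": 19,"dy": 37,"dz": 0,"turn": -0.08},
    {"fingers": -1,"dx": 19,"dy": 37,"dz": 0,"turn": 0},
    {"fingers": -1,"dx": 19,"dy": 37,"dz": 0,"turn": 0},
    {"fingers": -1,"dx": 19,"dy": 37,"dz": 0,"turn": 0},
    {"fingers": -1,"dx": 19,"dy": 37,"dz": 0,"turn": 0},
    {"fingers": -1,"dx": 19,"dy": 37,"dz": 0,"turn": 0},
    {"fingers": -1,"dx": 19,"dy": 37,"dz": 0,"turn": 0},
    {"fingers": -1,"dx": 19,"dy": 37,"dz": 0,"turn": 0},
    {"fingers": -1,"dx": 19,"dy": 37,"dz": 0,"turn": 0},
    {"fingers": -1,"dx": 19,"dy": 37,"dz": 0,"turn": 0},
    {"fingers": -1,"dx": 19,"dy": 37,"dz": 0,"turn": 0},
    {"fingers": -1,"dx": 19,"dy": 37,"dz": 0,"turn": 0},
    {"fingers": -1,"dx": 19,"dy": 37,"dz": 0,"turn": 0},
    {"fingers": -1,"dx": 19,"dy": 37,"dz": 0,"turn": 0},
    {"fingers": -1,"dx": 0,"dy": 0,"dz": 0,"turn": 0}
  ]
}}

```text
clock: 2.42
position: [0.5174, 0.0644, 0.2442]
ee_rot: [-0.002, 0.749, -0.662, 0.006]
contact_force: [-0.1, 0.3, -0.4]
width: 0.0853
```

```bash
cat >> h.py <<'E'
TO=np.array([.5575,.139]);TY=.138
def trel(p):
    c,s=np.cos(TY),np.sin(TY);d=np.array(p)[:2]-TO;return np.array([c*d[0]+s*d[1],-s*d[0]+c*d[1]])
def jaw(st):
    from scipy.spatial.transform import Rotation as Ro
    q=st["ee_rot"];M=Ro.from_quat([q[1],q[2],q[3],q[0]]).as_matrix();return np.arctan2(M[1,0],M[0,0])%np.pi
E
cat > look.py <<'E'
from h import *
import sys
s=get_state();W=get_image("wrist");save(W,sys.argv[1])
print(s["clock"],s["position"].round(4),jaw(s),"rel",trel(s["position"]).round(4),s["contact_force"].round(1))
for l,z in[("divider_grip",.086),("bracket_center",.024),("spindle_center",.02)]:
    for m in masks_of(W,l):
        w=back(W,np.argwhere(m["region"])[:,::-1],z,s)[:,:2].astype(np.float32);c,sz,a=cv2.minAreaRect(w)
        print(l,round(m["p"],2),np.round(m["xy"]),W["pixels"][m["region"]].mean(0).round(),"xy@z",back(W,m["xy"],z,s)[0].round(4),"rect",np.round(c,4),np.round(sz,3),a,"rel",trel(c).round(4))
E
python3 look.py w1.png
```

```text
2.4167 [0.5174 0.0644 0.2442] 1.6932588222066913 rel [-0.05   -0.0684] [-0.1  0.3 -0.4]
divider_grip 0.57 [258. 116.] [203. 204. 204.] xy@z [0.5694 0.1217 0.086 ] rect [0.5641 0.1225] [0.147 0.022] 7.900946617126465 rel [ 0.0043 -0.0173]
divider_grip 0.24 [371. 133.] [104. 106. 111.] xy@z [0.5672 0.0272 0.086 ] rect [0.5667 0.0243] [0.046 0.071] 5.675797462463379 rel [-0.0067 -0.1148]
bracket_center 0.78 [513. 162.] [133.  68. 173.] xy@z [ 0.5493 -0.1344  0.024 ] rect [ 0.5489 -0.1329] [0.051 0.082] 79.727783203125 rel [-0.0459 -0.2681]
bracket_center 0.58 [370. 133.] [104. 106. 111.] xy@z [0.5606 0.0185 0.024 ] rect [0.5601 0.0131] [0.054 0.086] 4.448301792144775 rel [-0.0147 -0.125 ]
spindle_center 0.74 [587. 282.] [180. 182. 186.] xy@z [ 0.4208 -0.2654  0.02  ] rect [ 0.4164 -0.2578] [0.029 0.154] 2.529618501663208 rel [-0.1943 -0.3736]
spindle_center 0.73 [631. 381.] [216. 117.  12.] xy@z [ 0.2854 -0.3752  0.02  ] rect [ 0.2843 -0.3742] [0.069 0.023] 22.841075897216797 rel [-0.3412 -0.4707]
```

{"op": "play_rows", "data": {
  "series": [
    {"fingers": -1,"dx": 21,"dy": 32,"dz": -10,"turn": 0.016},
    {"fingers": -1,"dx": 21,"dy": 32,"dz": -15,"turn": 0},
    {"fingers": -1,"dx": 0,"dy": 0,"dz": -35,"turn": 0},
    {"fingers": -1,"dx": 0,"dy": 0,"dz": -35,"turn": 0},
    {"fingers": -1,"dx": 0,"dy": 0,"dz": -20,"turn": 0},
    {"fingers": -1,"dx": 0,"dy": 0,"dz": 0,"turn": 0}
  ]
}}

```text
clock: 3.12
position: [0.5575, 0.1118, 0.1297]
ee_rot: [-0.0, 0.747, -0.665, 0.011]
contact_force: [-1.1, 0.3, -0.0]
width: 0.0854
```

```bash
python3 look.py w2.png
```

```text
3.1167 [0.5575 0.1118 0.1297] 1.6871307664660729 rel [-0.0038 -0.0269] [-1.1  0.3 -0. ]
divider_grip 0.87 [296. 202.] [200. 201. 201.] xy@z [0.5785 0.1268 0.086 ] rect [0.5719 0.1273] [0.14  0.015] 7.3950629234313965 rel [ 0.0126 -0.0135]
bracket_center 0.68 [443. 216.] [89. 91. 96.] xy@z [0.5597 0.0194 0.024 ] rect [0.5593 0.0117] [0.065 0.097] 4.939553737640381 rel [-0.0157 -0.1264]
bracket_center 0.65 [617. 254.] [113.  58. 148.] xy@z [ 0.5441 -0.1218  0.024 ] rect [ 0.549  -0.1231] [0.052 0.086] 81.33306884765625 rel [-0.0445 -0.2584]
spindle_center 0.72 [630. 384.] [155. 157. 162.] xy@z [ 0.4191 -0.1859  0.02  ] rect [ 0.4171 -0.1852] [0.028 0.019] 22.410282135009766 rel [-0.1837 -0.3018]
```

View pics/w2.png

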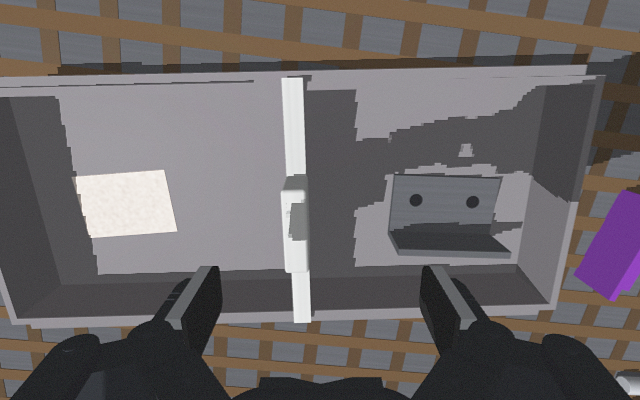

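The wrist view has the tab at about (295,225) and the dark bracket at (445,215), flat. The bracket's near edge is about 80 px past the divider. The fingers straddle the tab, so I'll go down, grip it and slide.

{"op": "play_rows", "data": {
  "series": [
    {"fingers": -1,"dx": 1,"dy": 12,"dz": -6,"turn": 0.02},
    {"fingers": -1,"dx": 0,"dy": 7,"dz": -15,"turn": 0},
    {"fingers": -1,"dx": 0,"dy": 0,"dz": -20,"turn": 0},
    {"fingers": -1,"dx": 0,"dy": 0,"dz": -16,"turn": 0},
    {"fingers": -1,"dx": 0,"dy": 0,"dz": -7,"turn": 0},
    {"fingers": -0.2,"dx": 0,"dy": 0,"dz": 0,"turn": 0}
  ],
  "squeeze": 30
}}

```text
clock: 3.82
position: [0.571, 0.1353, 0.0804]
ee_rot: [-0.014, 0.754, -0.656, 0.023]
contact_force: [-0.7, 0.1, -0.6]
width: 0.0753
```

{"op": "play_rows", "data": {
  "series": [
    {"fingers": -0.2,"dx": 0,"dy": 0,"dz": 0,"turn": 0},
    {"fingers": -0.2,"dx": 0,"dy": 0,"dz": 0,"turn": 0}
  ]
}}

```text
clock: 3.98
position: [0.5722, 0.1361, 0.0822]
ee_rot: [-0.016, 0.754, -0.656, 0.024]
contact_force: [-0.3, -0.3, 0.1]
width: 0.0523
```

```bash
python3 -c "
from h import *
s=get_state();print(s['qpos'],s['qd'].round(3),s['position'],s['ee_rot'],jaw(s),s['contact_force'],s['width'],trel(s['position']))"
```

```text
[ 0.12385628  0.4015903   1.74922956 -0.01765895  0.93612621  1.56562948] [ 0.006 -0.012 -0.018  0.     0.006 -0.001] [0.57216729 0.13610148 0.08216349] [-0.01561535  0.75423704 -0.6559936   0.02355944] 1.7094909145872632 [-0.33465107 -0.28271874  0.08042839] 0.05231692120124868 [ 0.01412912 -0.00488863]
```

{"op": "play_rows", "data": {
  "series": [
    {"fingers": -0.2,"dx": -6,"dy": -3,"dz": -4,"turn": 0},
    {"fingers": -0.2,"dx": -6,"dy": -3,"dz": -4,"turn": 0},
    {"fingers": -0.2,"dx": -3,"dy": 0,"dz": -4,"turn": 0},
    {"fingers": -0.2,"dx": 0,"dy": 0,"dz": -4,"turn": 0},
    {"fingers": -0.2,"dx": 0,"dy": 0,"dz": 0,"turn": 0}
  ]
}}

```text
clock: 4.4
position: [0.5571, 0.1296, 0.0681]
ee_rot: [-0.018, 0.754, -0.656, 0.026]
contact_force: [0.1, -0.1, -0.3]
width: 0.0513
```

{"op": "play_rows", "data": {
  "series": [
    {"fingers": 1,"dx": 0,"dy": 0,"dz": 0,"turn": 0},
    {"fingers": 1,"dx": 0,"dy": 0,"dz": 0,"turn": 0},
    {"fingers": 1,"dx": 0,"dy": 0,"dz": 0,"turn": 0},
    {"fingers": 1,"dx": 0,"dy": 0,"dz": 0,"turn": 0},
    {"fingers": 1,"dx": 0,"dy": 0,"dz": 0,"turn": 0},
    {"fingers": 1,"dx": 0,"dy": 0,"dz": 0,"turn": 0}
  ],
  "squeeze": 30
}}

```text
clock: 4.9
position: [0.557, 0.129, 0.0681]
ee_rot: [-0.017, 0.754, -0.656, 0.025]
contact_force: [-0.2, -1.7, -0.6]
width: 0.0136
```

{"op": "play_rows", "data": {
  "series": [
    {"fingers": 1,"dx": 0.7,"dy": -4.7,"dz": 0,"turn": 0},
    {"fingers": 1,"dx": 0.7,"dy": -4.7,"dz": 0,"turn": 0},
    {"fingers": 1,"dx": 0.7,"dy": -4.7,"dz": 0,"turn": 0},
    {"fingers": 1,"dx": 0.7,"dy": -4.7,"dz": 0,"turn": 0},
    {"fingers": 1,"dx": 0.7,"dy": -4.7,"dz": 0,"turn": 0},
    {"fingers": 1,"dx": 0.7,"dy": -4.7,"dz": 0,"turn": 0},
    {"fingers": 1,"dx": 0.7,"dy": -4.7,"dz": 0,"turn": 0},
    {"fingers": 1,"dx": 0.7,"dy": -4.7,"dz": 0,"turn": 0},
    {"fingers": 1,"dx": 0,"dy": 0,"dz": 0,"turn": 0}
  ]
}}

```text
clock: 5.65
position: [0.5624, 0.0899, 0.068]
ee_rot: [-0.019, 0.753, -0.657, 0.023]
contact_force: [-1.5, 0.2, 0.6]
width: 0.0135
```

{"op": "play_rows", "data": {
  "series": [
    {"fingers": -0.2,"dx": 0,"dy": 0,"dz": 0,"turn": 0},
    {"fingers": -0.2,"dx": 0,"dy": 0,"dz": 0,"turn": 0},
    {"fingers": -0.2,"dx": 0,"dy": 0,"dz": 0,"turn": 0},
    {"fingers": -0.2,"dx": 0,"dy": 0,"dz": 0,"turn": 0},
    {"fingers": -0.2,"dx": 0,"dy": 0,"dz": 20,"turn": 0},
    {"fingers": -0.2,"dx": 0,"dy": 0,"dz": 30,"turn": 0},
    {"fingers": -0.2,"dx": 0,"dy": 0,"dz": 35,"turn": 0},
    {"fingers": -0.2,"dx": 0,"dy": 0,"dz": 35,"turn": 0},
    {"fingers": -0.2,"dx": 0,"dy": 0,"dz": 20,"turn": 0},
    {"fingers": -0.2,"dx": 0,"dy": 0,"dz": 0,"turn": 0}
  ]
}}

```text
clock: 6.48
position: [0.5609, 0.0869, 0.2115]
ee_rot: [-0.015, 0.754, -0.656, 0.024]
contact_force: [0.2, -0.3, 0.6]
width: 0.0508
```

```bash
python3 look.py w3.png; python3 - <<'E'
from h import *
B=get_image("scene")
for l in["divider_grip","bracket_center"]:
    for m in masks_of(B,l)[:2]:
        z={"d":.086,"b":.024}[l[0]];print(l,m["p"],m["xy"],trel(back(B,m["xy"],z)[0]))
E
```

```text
6.4833 [0.5609 0.0869 0.2115] 1.7099662792282992 rel [-0.0038 -0.0521] [ 0.2 -0.3  0.6]
divider_grip 0.61 [315. 180.] [223. 224. 224.] xy@z [0.5788 0.092  0.086 ] rect [0.5732 0.0909] [0.146 0.014] 7.373221397399902 rel [ 0.009  -0.0498]
bracket_center 0.86 [535. 223.] [132.  66. 173.] xy@z [ 0.5521 -0.1327  0.024 ] rect [ 0.5479 -0.1297] [0.05  0.084] 81.00885009765625 rel [-0.0465 -0.2649]
bracket_center 0.63 [386. 196.] [91. 92. 97.] xy@z [0.5592 0.0192 0.024 ] rect [0.5598 0.013 ] [0.06  0.089] 4.46096658706665 rel [-0.015  -0.1251]
spindle_center 0.87 [598. 343.] [143. 144. 148.] xy@z [ 0.4227 -0.25    0.02  ] rect [ 0.4175 -0.2415] [0.034 0.128] 1.9790645837783813 rel [-0.1911 -0.3576]
spindle_center 0.49 [254. 167.] [135. 132. 137.] xy@z [0.5701 0.1491 0.02  ] rect [0.5516 0.1418] [0.189 0.431] 7.91644287109375 rel [-0.0055  0.0036]
divider_grip 0.68 [375.3, 254.5] [ 0.03136038 -0.05092767]
bracket_center 0.78 [280.0, 241.0] [-0.03353803 -0.27157708]
bracket_center 0.59 [345.8, 252.8] [-0.0086058  -0.11446874]
```

View pics/w3.png

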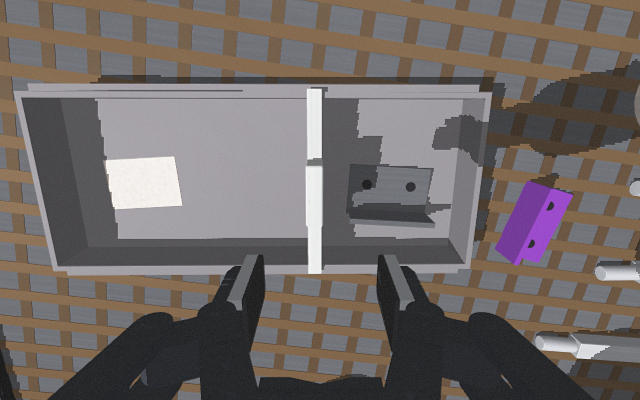

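The divider now sits at tote y of about -0.050 (315,180), and the bracket is still flat and clear at (390,190). The tool has picked up a 3° tilt, which I'll watch. Next is the spindle.

{"op": "play_rows", "data": {
  "series": [
    {"fingers": -0.2,"dx": -12,"dy": -30,"dz": 0,"turn": 0.11},
    {"fingers": -0.2,"dx": -12,"dy": -30,"dz": 0,"turn": 0.11},
    {"fingers": -0.2,"dx": -12,"dy": -30,"dz": 0,"turn": 0.11},
    {"fingers": -0.2,"dx": -12,"dy": -30,"dz": 0,"turn": 0.11},
    {"fingers": -0.2,"dx": -12,"dy": -30,"dz": 0,"turn": 0.11},
    {"fingers": -0.2,"dx": -12,"dy": -30,"dz": 0,"turn": 0.11},
    {"fingers": -0.2,"dx": -12,"dy": -30,"dz": 0,"turn": 0.11},
    {"fingers": -0.2,"dx": -12,"dy": -30,"dz": 0,"turn": 0.11},
    {"fingers": -0.2,"dx": -12,"dy": -30,"dz": 0,"turn": 0.11},
    {"fingers": -0.2,"dx": -12,"dy": -30,"dz": 0,"turn": 0.11},
    {"fingers": -0.2,"dx": -12,"dy": -30,"dz": 0,"turn": 0.11},
    {"fingers": -0.2,"dx": 0,"dy": 0,"dz": 0,"turn": 0}
  ]
}}

```text
clock: 7.83
position: [0.4155, -0.2474, 0.1905]
ee_rot: [-0.017, 0.996, -0.086, -0.002]
contact_force: [-0.4, -0.7, 0.3]
width: 0.0512
```

```bash
cat >st.py <<'E'
from h import *
from scipy.spatial.transform import Rotation as Ro
def tilt(s):
    q=s["ee_rot"];return Ro.from_quat([q[1],q[2],q[3],q[0]]).as_matrix()[:,2][:2].round(4)
if __name__=="__main__":
    s=get_state();print(s['clock'],s['qpos'].round(3),s['position'].round(4),"jaw",jaw(s).round(3),"tilt",tilt(s),s['contact_force'].round(1),s['width'].round(4),trel(s['position']).round(4))
E
python3 st.py; python3 look.py w4.png
```

```text
7.8333 [ 0.4155 -0.2474  0.1905] 2.968620038691709 rel [-0.1938 -0.3632] [-0.4 -0.7  0.3]
bracket_center 0.89 [458.  35.] [137.  73. 172.] xy@z [ 0.5436 -0.1435  0.024 ] rect [ 0.548  -0.1459] [0.052 0.092] 80.02461242675781 rel [-0.0486 -0.2809]
spindle_center 0.79 [323. 220.] [210. 211. 214.] xy@z [ 0.4119 -0.2804  0.02  ] rect [ 0.4136 -0.2947] [0.021 0.208] 2.4534859657287598 rel [-0.2022 -0.4098]
spindle_center 0.67 [264. 338.] [240. 164.  13.] xy@z [ 0.3291 -0.3987  0.02  ] rect [ 0.2631 -0.3879] [0.032 0.207] 80.83675384521484 rel [-0.3641 -0.4813]Traceback (most recent call last):
  File "st.py", line 6, in <module>
    s=get_state();print(s['clock'],s['qpos'].round(3),s['position'].round(4),"jaw",jaw(s).round(3),"tilt",tilt(s),s['contact_force'].round(1),s['width'].round(4),trel(s['position']).round(4))
                                                                                                                                              ^^^^^^^^^^^^^^^^
AttributeError: 'float' object has no attribute 'round'
```

{"op": "play_rows", "data": {
  "series": [
    {"fingers": -0.2,"dx": -1,"dy": -16,"dz": 0,"turn": 0.11},
    {"fingers": -0.2,"dx": -1,"dy": -16,"dz": 0,"turn": 0.11},
    {"fingers": -0.2,"dx": -1,"dy": -16,"dz": 0,"turn": 0},
    {"fingers": -0.2,"dx": 0,"dy": 0,"dz": 0,"turn": 0},
    {"fingers": -0.2,"dx": 0,"dy": 0,"dz": 0,"turn": 0}
  ]
}}

```text
clock: 8.45
position: [0.4165, -0.2823, 0.1899]
ee_rot: [-0.022, 0.999, 0.032, -0.004]
contact_force: [-0.2, 0.1, -0.2]
width: 0.0514
```

```bash
sed -i "s/s\['width'\].round(4)/round(s['width'],4)/" st.py; python3 st.py
```

```text
8.45 [-0.751  0.222  1.717  0.026  1.239 -0.825] [ 0.4165 -0.2823  0.1899] jaw 0.064 tilt [-0.01    0.0428] [-0.2  0.1 -0.2] 0.0514 [-0.1976 -0.3979]
```

{"op": "play_rows", "data": {
  "series": [
    {"fingers": -0.2,"dx": 0,"dy": -8,"dz": -35,"turn": 0},
    {"fingers": -0.2,"dx": 0,"dy": -5,"dz": -35,"turn": 0},
    {"fingers": -0.2,"dx": 0,"dy": 0,"dz": 0,"turn": 0},
    {"fingers": -0.2,"dx": 0,"dy": 0,"dz": 0,"turn": 0}
  ]
}}

```text
clock: 8.78
position: [0.4197, -0.2902, 0.1206]
ee_rot: [-0.021, 0.999, 0.034, -0.002]
contact_force: [0.6, 0.7, -0.9]
width: 0.0512
```

```bash
python3 st.py
```

```text
8.7833 [-0.76   0.295  1.807  0.03   1.072 -0.843] [ 0.4197 -0.2902  0.1206] jaw 0.068 tilt [-0.0053  0.0419] [ 0.6  0.7 -0.9] 0.0512 [-0.1955 -0.4062]
```

```bash
python3 look.py w5.png; python3 - <<'E'
from h import *
s=get_state();W=get_image("wrist")
r=pick(W,"spindle_center",(320,220));print(fit([(W,s,up(r))],[.4125,-.295,1.61],(.21,.019,0,.02)))
E
```

```text
8.7833 [ 0.4197 -0.2902  0.1206] 0.06793352325062654 rel [-0.1955 -0.4062] [ 0.6  0.7 -0.9]
bracket_center 0.87 [532.  25.] [157.  81. 197.] xy@z [ 0.54   -0.1619  0.024 ] rect [ 0.5364 -0.1651] [0.081 0.033] 3.885438919067383 rel [-0.0628 -0.2983]
spindle_center 0.82 [311. 195.] [195. 197. 200.] xy@z [ 0.4129 -0.2791  0.02  ] rect [ 0.4129 -0.2953] [0.021 0.208] 2.1910393238067627 rel [-0.203  -0.4103]
spindle_center 0.76 [ 83. 306.] [242. 158.  13.] xy@z [ 0.2415 -0.3806  0.02  ] rect [ 0.2528 -0.383 ] [0.036 0.148] 78.59146881103516 rel [-0.3736 -0.4751]
(array([ 0.4133862 , -0.29659709,  1.61317076]), np.float64(0.10789925586720095))
```

View pics/w5.png

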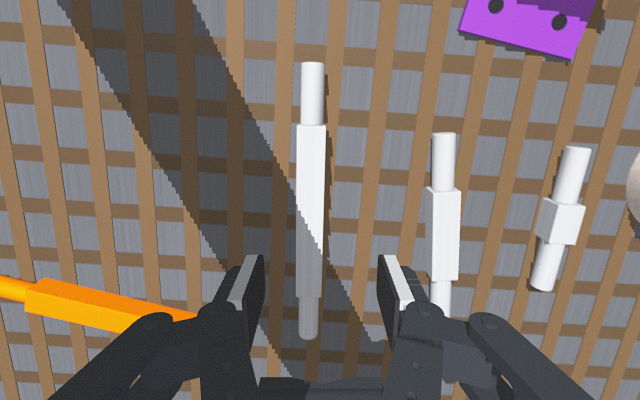

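The longest spindle runs from (313,62) to (308,338), between the fingers. The shorter two are at right and the orange one is lower left, clear of the left finger. I'll descend slowly.

{"op": "play_rows", "data": {
  "series": [
    {"fingers": -0.2,"dx": -2,"dy": -2,"dz": -10,"turn": -0.014},
    {"fingers": -0.2,"dx": -2,"dy": -2,"dz": -12,"turn": -0.013},
    {"fingers": -0.2,"dx": -2,"dy": -2,"dz": -12,"turn": 0},
    {"fingers": -0.2,"dx": -1,"dy": 0,"dz": -12,"turn": 0},
    {"fingers": -0.2,"dx": 0,"dy": 0,"dz": -12,"turn": 0},
    {"fingers": -0.2,"dx": 0,"dy": 0,"dz": -10,"turn": 0},
    {"fingers": -0.2,"dx": 0,"dy": 0,"dz": -8,"turn": 0},
    {"fingers": -0.2,"dx": 0,"dy": 0,"dz": 0,"turn": 0}
  ]
}}

```text
clock: 9.75
position: [0.4144, -0.3017, 0.0461]
ee_rot: [-0.014, 1.0, 0.017, 0.004]
contact_force: [-0.8, 0.2, 0.8]
width: 0.0511
```

```bash
python3 st.py
```

```text
9.75 [-0.783  0.38   1.907  0.034  0.87  -0.839] [ 0.4144 -0.3017  0.0461] jaw 0.034 tilt [0.0079 0.029 ] [-0.8  0.2  0.8] 0.0511 [-0.2024 -0.4168]
```

Next, the last 30 mm down, with a small y correction.

{"op": "play_rows", "data": {
  "series": [
    {"fingers": -0.2,"dx": 0,"dy": 2,"dz": -7,"turn": 0},
    {"fingers": -0.2,"dx": -1,"dy": 2,"dz": -7,"turn": 0.007},
    {"fingers": -0.2,"dx": 0,"dy": 1,"dz": -7,"turn": 0},
    {"fingers": -0.2,"dx": 0,"dy": 0,"dz": -5,"turn": 0},
    {"fingers": -0.2,"dx": 0,"dy": 0,"dz": -3,"turn": 0},
    {"fingers": -0.2,"dx": 0,"dy": 0,"dz": 0,"turn": 0}
  ]
}}

```text
clock: 10.25
position: [0.4138, -0.2969, 0.0151]
ee_rot: [-0.014, 1.0, 0.02, 0.005]
contact_force: [-0.6, 0.3, 0.6]
width: 0.0511
```

```bash
python3 st.py
```

```text
10.25 [-0.777  0.42   1.948  0.037  0.787 -0.844] [ 0.4138 -0.2969  0.0151] jaw 0.04 tilt [0.0095 0.0273] [-0.6  0.3  0.6] 0.0511 [-0.2023 -0.412 ]
```

{"op": "play_rows", "data": {
  "series": [
    {"fingers": 1,"dx": 0,"dy": 0,"dz": 0,"turn": 0},
    {"fingers": 1,"dx": 0,"dy": 0,"dz": 0,"turn": 0},
    {"fingers": 1,"dx": 0,"dy": 0,"dz": 0,"turn": 0},
    {"fingers": 1,"dx": 0,"dy": 0,"dz": 0,"turn": 0},
    {"fingers": 1,"dx": 0,"dy": 0,"dz": 0,"turn": 0},
    {"fingers": 1,"dx": 0,"dy": 0,"dz": 0,"turn": 0},
    {"fingers": 1,"dx": 0,"dy": 0,"dz": 0,"turn": 0}
  ],
  "squeeze": 70
}}

```text
clock: 10.83
position: [0.4134, -0.2968, 0.0155]
ee_rot: [-0.014, 1.0, 0.021, 0.005]
contact_force: [0.9, 0.2, -1.9]
width: 0.0183
```

```bash
python3 st.py
```

```text
10.8333 [-0.777  0.419  1.948  0.036  0.788 -0.844] [ 0.4134 -0.2968  0.0155] jaw 0.041 tilt [0.0085 0.0274] [ 0.9  0.2 -1.9] 0.0183 [-0.2027 -0.4119]
```

{"op": "play_rows", "data": {
  "series": [
    {"fingers": 1,"dx": 0,"dy": 0,"dz": 4,"turn": 0},
    {"fingers": 1,"dx": 0,"dy": 0,"dz": 8,"turn": 0},
    {"fingers": 1,"dx": 0,"dy": 0,"dz": 14,"turn": 0},
    {"fingers": 1,"dx": 0,"dy": 0,"dz": 18,"turn": 0},
    {"fingers": 1,"dx": 0,"dy": 0,"dz": 18,"turn": 0},
    {"fingers": 1,"dx": 0,"dy": 0,"dz": 18,"turn": 0},
    {"fingers": 1,"dx": 0,"dy": 0,"dz": 18,"turn": 0},
    {"fingers": 1,"dx": 0,"dy": 0,"dz": 18,"turn": 0},
    {"fingers": 1,"dx": 0,"dy": 0,"dz": 18,"turn": 0},
    {"fingers": 1,"dx": 0,"dy": 0,"dz": 12,"turn": 0},
    {"fingers": 1,"dx": 0,"dy": 0,"dz": 6,"turn": 0},
    {"fingers": 1,"dx": 0,"dy": 0,"dz": 0,"turn": 0}
  ]
}}

```text
clock: 11.83
position: [0.4096, -0.2928, 0.1773]
ee_rot: [-0.016, 1.0, 0.02, 0.003]
contact_force: [-0.3, 0.3, -4.7]
width: 0.0185
```

```bash
python3 st.py
```

```text
11.8333 [-0.777  0.224  1.748  0.028  1.189 -0.829] [ 0.4096 -0.2928  0.1773] jaw 0.041 tilt [0.0044 0.0318] [-0.3  0.3 -4.7] 0.0185 [-0.2059 -0.4073]
```

Spindle held (4.7 N). Carrying it to the tote.

{"op": "play_rows", "data": {
  "series": [
    {"fingers": 1,"dx": 3,"dy": 12,"dz": 2,"turn": 0},
    {"fingers": 1,"dx": 6,"dy": 22,"dz": 2,"turn": 0},
    {"fingers": 1,"dx": 7,"dy": 26,"dz": 1,"turn": 0.01},
    {"fingers": 1,"dx": 7,"dy": 26,"dz": 1,"turn": 0.01},
    {"fingers": 1,"dx": 7,"dy": 26,"dz": 1,"turn": 0.01},
    {"fingers": 1,"dx": 7,"dy": 26,"dz": 1,"turn": 0.01},
    {"fingers": 1,"dx": 7,"dy": 26,"dz": 1,"turn": 0.01},
    {"fingers": 1,"dx": 7,"dy": 26,"dz": 1,"turn": 0.01},
    {"fingers": 1,"dx": 7,"dy": 26,"dz": 1,"turn": 0.01},
    {"fingers": 1,"dx": 7,"dy": 26,"dz": 1,"turn": 0.01},
    {"fingers": 1,"dx": 7,"dy": 26,"dz": 1,"turn": 0.01},
    {"fingers": 1,"dx": 7,"dy": 26,"dz": 1,"turn": 0.01},
    {"fingers": 1,"dx": 7,"dy": 26,"dz": 1,"turn": 0},
    {"fingers": 1,"dx": 7,"dy": 26,"dz": 1,"turn": 0},
    {"fingers": 1,"dx": 7,"dy": 26,"dz": 1,"turn": 0},
    {"fingers": 1,"dx": 7,"dy": 26,"dz": 1,"turn": 0},
    {"fingers": 1,"dx": 7,"dy": 26,"dz": 1,"turn": 0},
    {"fingers": 1,"dx": 6,"dy": 22,"dz": 0,"turn": 0},
    {"fingers": 1,"dx": 3,"dy": 12,"dz": 0,"turn": 0},
    {"fingers": 1,"dx": 0,"dy": 0,"dz": 0,"turn": 0}
  ]
}}

```text
clock: 13.5
position: [0.5147, 0.2042, 0.178]
ee_rot: [-0.024, 0.997, 0.071, -0.019]
contact_force: [-0.5, -0.5, -4.0]
width: 0.0185
```

```bash
python3 st.py
```

```text
13.5 [0.217 0.3   1.638 0.057 1.235 0.056] [0.5147 0.2042 0.178 ] jaw 0.143 tilt [-0.042  0.046] [-0.5 -0.5 -4. ] 0.0185 [-0.0334  0.0704]
```

{"op": "play_rows", "data": {
  "series": [
    {"fingers": 1,"dx": 6,"dy": 1,"dz": 0,"turn": -0.005},
    {"fingers": 1,"dx": 8,"dy": 2,"dz": 0,"turn": 0},
    {"fingers": 1,"dx": 8,"dy": 2,"dz": 0,"turn": 0},
    {"fingers": 1,"dx": 6,"dy": 1,"dz": 0,"turn": 0},
    {"fingers": 1,"dx": 4,"dy": 0,"dz": 0,"turn": 0},
    {"fingers": 1,"dx": 0,"dy": 0,"dz": -10,"turn": 0},
    {"fingers": 1,"dx": 0,"dy": 0,"dz": -16,"turn": 0},
    {"fingers": 1,"dx": 0,"dy": 0,"dz": -16,"turn": 0},
    {"fingers": 1,"dx": 0,"dy": 0,"dz": -16,"turn": 0},
    {"fingers": 1,"dx": 0,"dy": 0,"dz": -16,"turn": 0},
    {"fingers": 1,"dx": 0,"dy": 0,"dz": -8,"turn": 0},
    {"fingers": 1,"dx": 0,"dy": 0,"dz": 0,"turn": 0}
  ]
}}

```text
clock: 14.5
position: [0.5492, 0.2026, 0.0885]
ee_rot: [-0.022, 0.997, 0.064, -0.021]
contact_force: [-0.1, -0.5, -4.2]
width: 0.018
```

```bash
python3 st.py; python3 - <<'E'
from h import *
s=get_state();W=get_image("wrist");S=get_image("side");save(W,"w6.png");save(S,"s6.png")
cv2.imwrite("pics/c6.png",np.vstack([W["pixels"],S["pixels"]])[::1,:,::-1][:,:]) 
for n,i,st in(("w",W,s),("s",S,None)):
    for m in masks_of(i,"spindle_center"):print(n,m["p"],m["xy"],np.ptp(np.argwhere(m["region"]),0))
a=cv2.resize(W["pixels"],(480,300));b=S["pixels"][120:330,120:360];b=cv2.resize(b,(343,300));cv2.imwrite("pics/c6.png",np.vstack([W["pixels"][:,:],cv2.resize(S["pixels"][120:330,100:436],(640,400))])[:,:,::-1][::1][:800] if 0 else np.hstack([a,b[:, :320]])[:,:,::-1])
E
```

```text
14.5 [0.204 0.428 1.682 0.057 1.068 0.048] [0.5492 0.2026 0.0885] jaw 0.129 tilt [-0.0456  0.0411] [-0.1 -0.5 -4.2] 0.018 [0.0005 0.0641]
w 0.85 [320.6, 193.0] [372  54]
w 0.45 [297.0, 372.3] [ 42 210]
s 0.92 [208.3, 244.0] [61 62]
s 0.85 [462.0, 189.1] [25 36]
```

View pics/c6.png

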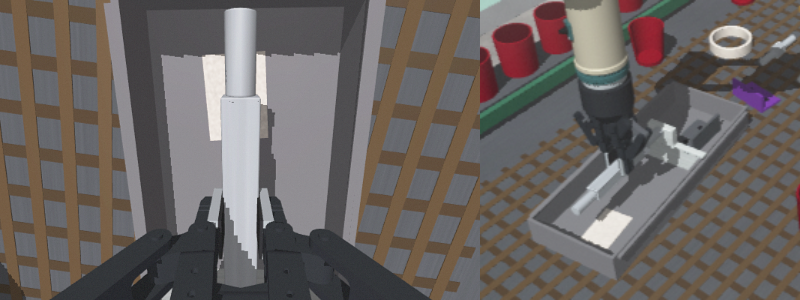

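The wrist view has the spindle straight along the bay, with its far journal end at (240,8) in the crop. The side view shows it above the empty bay, clear of the divider. I'll check the end position before lowering.

```bash
python3 - <<'E'
from h import *
s=get_state();W=get_image("wrist")
r=[m for m in masks_of(W,"spindle_center")][0]["region"]
rows=np.where(r.any(1))[0];print(rows.min(),rows.max())
for v in(rows.min()+1,rows.min()+60,rows.min()+110,rows.min()+160):
    u=np.where(r[v])[0];print(v,u.min(),u.max(),trel(back(W,(u.mean(),v),.088,s)[0]).round(4))
E
```

```text
10 383
11 307 333 [0.0044 0.1715]
70 300 341 [0.0044 0.1515]
120 300 340 [0.0041 0.1331]
170 294 346 [0.0039 0.1133]
```

{"op": "play_rows", "data": {
  "series": [
    {"fingers": 1,"dx": -2,"dy": 3,"dz": -3,"turn": 0.005},
    {"fingers": 1,"dx": -3,"dy": 3,"dz": -5,"turn": 0.004},
    {"fingers": 1,"dx": 0,"dy": 0,"dz": -8,"turn": 0},
    {"fingers": 1,"dx": 0,"dy": 0,"dz": -8,"turn": 0},
    {"fingers": 1,"dx": 0,"dy": 0,"dz": -8,"turn": 0},
    {"fingers": 1,"dx": 0,"dy": 0,"dz": -8,"turn": 0},
    {"fingers": 1,"dx": 0,"dy": 0,"dz": -6,"turn": 0},
    {"fingers": 1,"dx": 0,"dy": 0,"dz": -4,"turn": 0},
    {"fingers": 1,"dx": 0,"dy": 0,"dz": -4,"turn": 0},
    {"fingers": 1,"dx": 0,"dy": 0,"dz": 0,"turn": 0}
  ]
}}

```text
clock: 15.63
position: [0.5461, 0.2109, 0.0334]
ee_rot: [-0.023, 0.997, 0.07, -0.017]
contact_force: [-0.5, -0.3, -4.6]
width: 0.0183
```

```bash
python3 st.py
```

```text
15.6333 [0.219 0.486 1.749 0.062 0.934 0.042] [0.5461 0.2109 0.0334] jaw 0.141 tilt [-0.037   0.0429] [-0.5 -0.3 -4.6] 0.0183 [-0.0014  0.0728]
```

{"op": "play_rows", "data": {
  "series": [
    {"fingers": 1,"dx": 0,"dy": 0,"dz": -3,"turn": 0},
    {"fingers": 1,"dx": 0,"dy": 0,"dz": -3,"turn": 0},
    {"fingers": 1,"dx": 0,"dy": 0,"dz": -2,"turn": 0},
    {"fingers": 1,"dx": 0,"dy": 0,"dz": -1,"turn": 0},
    {"fingers": 1,"dx": 0,"dy": 0,"dz": 0,"turn": 0}
  ]
}}

```text
clock: 16.05
position: [0.5471, 0.2109, 0.0239]
ee_rot: [-0.023, 0.997, 0.07, -0.016]
contact_force: [-0.5, 0.8, -3.3]
width: 0.0182
```

{"op": "play_rows", "data": {
  "series": [
    {"fingers": 1,"dx": 0,"dy": 0,"dz": -1,"turn": 0},
    {"fingers": 1,"dx": 0,"dy": 0,"dz": 0,"turn": 0}
  ]
}}

```text
clock: 16.22
position: [0.5473, 0.211, 0.0231]
ee_rot: [-0.023, 0.997, 0.07, -0.016]
contact_force: [-0.9, 0.9, -4.3]
width: 0.0181
```

{"op": "play_rows", "data": {
  "series": [
    {"fingers": 1,"dx": 0,"dy": 0,"dz": -1,"turn": 0},
    {"fingers": 1,"dx": 0,"dy": 0,"dz": 0,"turn": 0}
  ]
}}

```text
clock: 16.38
position: [0.5476, 0.211, 0.0224]
ee_rot: [-0.023, 0.997, 0.07, -0.015]
contact_force: [0.0, 0.5, -4.5]
width: 0.0181
```

{"op": "play_rows", "data": {
  "series": [
    {"fingers": 1,"dx": 0,"dy": 0,"dz": -1,"turn": 0},
    {"fingers": 1,"dx": 0,"dy": 0,"dz": 0,"turn": 0}
  ]
}}

```text
clock: 16.55
position: [0.5479, 0.2111, 0.0218]
ee_rot: [-0.023, 0.997, 0.07, -0.015]
contact_force: [-0.6, -0.7, -2.9]
width: 0.0179
```

{"op": "play_rows", "data": {
  "series": [
    {"fingers": 1,"dx": 0,"dy": 0,"dz": -1,"turn": 0},
    {"fingers": 1,"dx": 0,"dy": 0,"dz": 0,"turn": 0}
  ]
}}

```text
clock: 16.72
position: [0.5479, 0.2112, 0.0216]
ee_rot: [-0.023, 0.997, 0.07, -0.015]
contact_force: [-0.8, -1.5, -0.4]
width: 0.0183
```

{"op": "play_rows", "data": {
  "series": [
    {"fingers": 1,"dx": 0,"dy": 0,"dz": -1,"turn": 0},
    {"fingers": 1,"dx": 0,"dy": 0,"dz": 0,"turn": 0}
  ]
}}

```text
clock: 16.88
position: [0.5479, 0.2113, 0.0214]
ee_rot: [-0.023, 0.997, 0.07, -0.015]
contact_force: [-0.6, -1.2, 0.3]
width: 0.0184
```

Contact. A little more to bed it down.

{"op": "play_rows", "data": {
  "series": [
    {"fingers": 1,"dx": 0,"dy": 0,"dz": -1.5,"turn": 0},
    {"fingers": 1,"dx": 0,"dy": 0,"dz": -1.5,"turn": 0},
    {"fingers": 1,"dx": 0,"dy": 0,"dz": 0,"turn": 0}
  ]
}}

```text
clock: 17.13
position: [0.5479, 0.2112, 0.0214]
ee_rot: [-0.023, 0.997, 0.07, -0.014]
contact_force: [-2.0, -0.7, -1.3]
width: 0.0179
```

```bash
python3 st.py
```

```text
17.1333 [0.219 0.5   1.761 0.063 0.902 0.039] [0.5479 0.2112 0.0214] jaw 0.141 tilt [-0.0316  0.0437] [-2.  -0.7 -1.3] 0.0179 [0.0004 0.0729]
```

{"op": "play_rows", "data": {
  "series": [
    {"fingers": 1,"dx": 0,"dy": 0,"dz": -1,"turn": 0},
    {"fingers": 1,"dx": 0,"dy": 0,"dz": 0,"turn": 0},
    {"fingers": 0.4,"dx": 0,"dy": 0,"dz": 0,"turn": 0},
    {"fingers": 0.3,"dx": 0,"dy": 0,"dz": 0,"turn": 0},
    {"fingers": 0,"dx": 0,"dy": 0,"dz": 0,"turn": 0},
    {"fingers": -0.2,"dx": 0,"dy": 0,"dz": 0,"turn": 0},
    {"fingers": -0.2,"dx": 0,"dy": 0,"dz": 0,"turn": 0},
    {"fingers": -0.2,"dx": 0,"dy": 0,"dz": 0,"turn": 0}
  ],
  "squeeze": 20
}}

```text
clock: 17.8
position: [0.5503, 0.2119, 0.0204]
ee_rot: [-0.024, 0.997, 0.07, -0.012]
contact_force: [0.3, 0.5, 0.7]
width: 0.0514
```

```bash
python3 st.py
```

```text
17.8 [0.219 0.503 1.76  0.064 0.896 0.038] [0.5503 0.2119 0.0204] jaw 0.141 tilt [-0.0267  0.0455] [0.3 0.5 0.7] 0.0514 [0.0029 0.0732]
```

Open at 51 mm. Rising slowly, then straight up and clear.

{"op": "play_rows", "data": {
  "series": [
    {"fingers": -0.2,"dx": -1,"dy": 0,"dz": 4,"turn": 0},
    {"fingers": -0.2,"dx": -1,"dy": 0,"dz": 8,"turn": 0},
    {"fingers": -0.2,"dx": 0,"dy": 0,"dz": 12,"turn": 0},
    {"fingers": -0.2,"dx": 0,"dy": 0,"dz": 16,"turn": 0},
    {"fingers": -0.2,"dx": 0,"dy": 0,"dz": 25,"turn": 0},
    {"fingers": -0.2,"dx": 0,"dy": 0,"dz": 30,"turn": 0},
    {"fingers": -0.2,"dx": 0,"dy": 0,"dz": 30,"turn": 0},
    {"fingers": -0.2,"dx": 0,"dy": 0,"dz": 30,"turn": 0},
    {"fingers": -0.2,"dx": 0,"dy": 0,"dz": 30,"turn": 0},
    {"fingers": -0.2,"dx": -15,"dy": 0,"dz": 20,"turn": 0},
    {"fingers": -0.2,"dx": -25,"dy": 0,"dz": 10,"turn": 0},
    {"fingers": -0.2,"dx": -30,"dy": 0,"dz": 5,"turn": 0},
    {"fingers": -0.2,"dx": -30,"dy": 0,"dz": 0,"turn": 0},
    {"fingers": -0.2,"dx": -15,"dy": 0,"dz": 0,"turn": 0},
    {"fingers": -0.2,"dx": 0,"dy": 0,"dz": 0,"turn": 0}
  ]
}}

```text
clock: 19.05
position: [0.4259, 0.2107, 0.2605]
ee_rot: [-0.025, 0.997, 0.069, -0.007]
contact_force: [-0.0, 0.2, -0.1]
width: 0.0511
```

```bash
python3 st.py; python3 look.py w7.png; python3 - <<'E'
from h import *
S=get_image("scene");B=get_image("side")
p=lambda im,xy:cv2.resize(im["pixels"][xy[1]:xy[1]+150,xy[0]:xy[0]+200],(400,300),interpolation=cv2.INTER_CUBIC)
s=get_state();W=get_image("wrist")
cv2.imwrite("pics/c7.png",np.vstack([np.hstack([p(S,(295,190)),p(B,(140,165))]),np.hstack([cv2.resize(W["pixels"],(480,300)),np.zeros((300,320,3),np.uint8)])])[:,:,::-1])
o=[]
for i,st in((S,None),(W,s),(B,None)):
    for m in masks_of(i,"spindle_center"):
        c=back(i,m["xy"],.02,st)[0];r=trel(c)
        if abs(r[0])<.05 and -.04<r[1]<.19:
            for z in (.005,):
                print(m["p"],m["xy"],r,fit([(i,st,up(m["region"]))],[.5476,.2103,1.709],(.21,.019,.005,.025)))
E
```

```text
19.05 [0.274 0.111 1.675 0.053 1.36  0.124] [0.4259 0.2107 0.2605] jaw 0.139 tilt [-0.0177  0.0484] [-0.   0.2 -0.1] 0.0511 [-0.1205  0.0892]
19.05 [0.4259 0.2107 0.2605] 0.13929874757729882 rel [-0.1205  0.0892] [-0.   0.2 -0.1]
divider_grip 0.57 [454. 295.] [206. 207. 207.] xy@z [0.5729 0.1198 0.086 ] rect [0.5515 0.1118] [0.149 0.047] 7.7269487380981445 rel [-0.0097 -0.0261]
bracket_center 0.64 [387. 354.] [59. 59. 62.] xy@z [ 0.5404 -0.0078  0.024 ] rect [ 0.5404 -0.0085] [0.013 0.052] 3.840482711791992 rel [-0.0373 -0.1437]
spindle_center 0.86 [431. 177.] [196. 198. 202.] xy@z [0.5458 0.2234 0.02  ] rect [0.5477 0.2119] [0.025 0.209] 7.808730125427246 rel [0.0003 0.0736]
0.6 [429.0, 263.4] [0.00768862 0.07731095] (array([0.54782581, 0.2139989 , 1.70304612]), np.float64(0.184913217623498))
0.74 [429.3, 179.2] [0.00209285 0.08267207] (array([0.549352  , 0.21050908, 1.70803222]), np.float64(0.19390710066025718))
0.62 [214.2, 260.2] [0.00747621 0.07816785] (array([0.5481898 , 0.19536924, 1.73200184]), np.float64(0.28369510348308935))
```

View pics/c7.png

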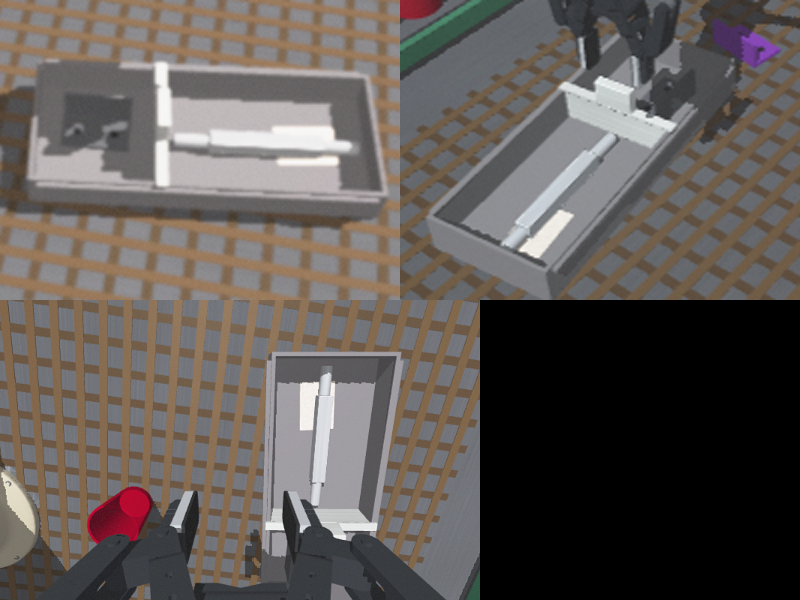

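All three views show the spindle flat in the bay, along the tote, lying partly on the card and with clearance at both ends. The divider and bracket are separate, and the arm is clear. Handing in.

```bash
python3 -c "
from rig import *
print(sign_off())"
```

```text
the job is handed in; nothing more can be done
None
```

I slid the divider about 40 mm towards the bracket. I then set the 210 mm steel spindle down flat along the empty bay, let go and drew the arm clear. The job was handed in at about 19 s of the 56 s allowed.

**Divider and bay:** the divider ended at about y = -50 mm in the tote frame. The empty bay is about 235 mm long, and about 28 mm is left before the bracket. After the slide, the wrist view showed the bracket flat and clear.

**Spindle:** I lowered it in 1 mm steps until the floor took its weight, then opened the fingers. It lies at about x = 0, y = +73 mm in the tote frame, within about 0.5° of the tote's length, with about 12 mm spare at each end. Part of it lies on the paper card.

**Checks that disagreed:**
- The side camera put the spindle 15–19 mm nearer the divider than the other two cameras did. Its fit was poor, so I went by the scene and wrist cameras and the picture.
- The tool picked up a tilt of 2–3° during the fast moves, so one end of the spindle may have settled by up to about 2 mm when I let go.
- The last masks of the divider and bracket were partly hidden by the gripper, so at the end I checked those two by eye in the final scene and side pictures.

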